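Light the gauge, take the strip's thickness, switch the lamp off

TASK

Take a thickness reading of the beech strip on the bench gauge: pull the work lamp's switch knob straight out until it clicks and stays out, then press the gauge's spindle gently down from the top until its foot bears on the strip, hold it there for a second, and let it spring back up. When the reading is done, push the lamp's knob fully home again; do not shift the strip or disturb the other things on the table.

Things in the scene. Friction and masses are not known exactly. Their poses are not given: they have to be found in the camera images.
- lamp: Work lamp fixed to the table: dark-grey cast foot, a box 110 (x) by 100 (y) by 72 mm high, origin at the centre of its underside, x to the back, z up. The switch knob is on its front (-x) face, 55 mm from the origin. A gooseneck rises from its top at x = 36 mm and leans back; the 76 mm shade hangs 50 to 150 mm behind the origin, 270 to 380 mm above the table.
- lamp_knob (a joint): Push-pull switch knob, slide in m: 0 = fully home (lamp off), 0.016 = fully out (lamp on). It slides level, straight out of the front face (the lamp's -x direction). A snap action drives it to the nearer end, with 3.6 N at the ends and nothing at half travel, plus 1.2 N of friction: about 5 N starts it either way, and it stays at either end.
- knob_grip (a point): Centre of the switch knob's round black head, 30 mm diameter, 18 mm long along its level axis; moves with it. 46 mm above the table, 24 mm in front of the foot's front face when home. Axes as the lamp's: -x is the pull direction. Behind the head a 10 mm shaft, clear for 10 mm (when home) before a 31 mm bezel nut; the foot's top is 26 mm above the knob's axis.
- gauge: Bench thickness gauge fixed to the table: base plate 170 (x) by 130 mm (y), its flat top (anvil) 24 mm above the table. Origin at the centre of its underside, x to the back, z up. Spindle axis at x = -30 mm, y = 0, in a sleeve on a cast arm 116 to 174 mm up; column of 22 mm at x = 55 mm, 224 mm high; readout box 66 mm wide on the sleeve's front, 121 to 163 mm up.
- gauge_slide (a joint): Gauge spindle, vertical slide in m; its value is the height of the foot's underside over the anvil, the gauge's reading. 0.040 = fully up, where a return spring holds it (3 N starts it down, 4.5 N brings the foot to the strip; it rises by itself when let go); 0.018 = foot on the strip.
- gauge_knob_top (a point): Centre of the flat top of the round black push knob on the spindle's upper end: 32 mm diameter, 14 mm thick; top 228 mm above the table at rest, 206 mm when the foot just meets the strip. The knob is cushioned: pressed on from there it sinks up to 8 mm on its own spring (7 N at first, 10 N at the end) while the foot stays put with 3 to 6 N on the strip; then it is solid. z up.
- spindle: The moving rod of the gauge with its foot, origin at the centre of the foot's underside: a steel disc 24 mm in diameter, 6 mm thick, 64 mm above the table when fully up.
- strip: Beech strip lying loose on the gauge's anvil, under the foot: 38 mm (x) by 220 mm (y, its length) by 18 mm thick. Origin: centre of its underside.
- push_stick: Bystander: plywood push stick lying flat, about 280 mm long, 12 mm thick; origin at its underside.
- tape_measure: Bystander: black tape measure standing on edge, 70 x 36 x 56 mm; origin at its underside.
- try_square: Bystander: try square lying flat: dark wood stock 100 x 18 x 14 mm, steel blade 160 x 28 mm; origin at its underside.
- bar_clamp: Bystander: steel bar clamp lying flat, 260 mm long, 28 mm high, wooden handle; origin at its underside.
- pencil: Bystander: flat wooden carpenter's pencil, 170 x 14 x 8 mm; origin at its underside.
- offcut: Bystander: loose beech offcut lying on the table, 90 x 60 x 18 mm; origin at its underside.
- glue: Bystander: white glue bottle, 60 mm across, 170 mm tall; origin at its underside.
- screw_jar: Bystander: glass jar with a steel lid, 68 mm across, 85 mm tall; origin at its underside.
There are look-alikes about, which are no part of the job. What is shaped like the strip but black is not meant.

How it is judged:
By the outcome, as a careful person would: the job done as asked, in the order asked, and still so for the second after the job is handed in, with the robot touching nothing.
It also fails if it takes over 69 s, if anything falls off the work surface, if the arm or the gripper's body presses on something with over 40 N, if the wrist force passes 120 N, or if a joint passes its speed limit or range.

ROBOT

A 6-joint arm with a two-finger parallel gripper is mounted at the origin on the work surface. World frame = base frame: x ahead of the robot, y to its left, z up, the work surface at z = 0. Lengths are in mm, angles in rad, forces in N, time in s.
With the tool pointing down it reaches from about 275 to 750 mm from the base axis. Payload 10.2 kg.
Tool frame: the origin (TCP) lies where the fingers leave the gripper's body, on its centre line; the fingertips stand 73 mm ahead of it and the grasp point (between the pads) lies 54 mm ahead of it (ctrl.tip_extent is the z of the fingertips in the tool frame, in mm); z points along the fingers, y is the line along which they close (so a half turn about z gives the same grasp; the last joint's range is limited). The gripper opens to 85 mm and grips with 20 to 120 N. Pads are 22 mm wide; open, the fingers measure 114 mm over their backs; the gripper's body (76 mm by 85 mm) begins 54 mm behind the grasp point. The pads swing forward as they close: fully open they stand 13 mm farther back than shut.
Start: joints at [-1.533, 0.313, 1.498, -0, 1.331, -0.223], TCP at [135.36, -507.257, 303.894] pointing down, gripper open.
Joint ranges: [-2.94, 2.94], [-0.97, 2.17], [0.19, 2.56], [-1.23, 4.37], [0.02, 3.11], [-2.88, 2.88]. Speed limits (rad/s): [2.39, 2.39, 3.01, 3.14, 3.14, 3.14].

INTERFACE

Orientations are given as a unit quaternion [w, x, y, z].
In Python, from rig import readout, cams, order, ctrl gives the robot as it stands.
- The arm moves only by the tool creep_tool, called after "Call:" as name(argument=value, ...), one argument or row to a line, values as JSON. Schema: {"type":"object","properties":{"segments":{"type":"array","items":{"type":"number"},"minItems":6,"maxItems":48},"aperture":{"type":"number"},"squeeze":{"type":"number"},"only":{"type":"string"},"quiet":{"type":"boolean"},"lines":{"type":"string"}},"required":["segments"],"additionalProperties":false}. segments is one flat list of numbers that holds 1 to 8 rows one after another, with no inner brackets; each row has 6 numbers: dx, dy, dz in fractions of the full range, 1 being 60 cm, then a rotation vector rx, ry, rz in normalised numbers (1 is pi/2 rad); each row is the pose to reach, as a shift and turn from the pose commanded when the call began, along the tool's axes at that moment; what a row does not reach only later rows make up. A row lasts 1/10 s, in which the tool goes at most 50 mm and 0.15 rad, less where a joint would pass 70% of its speed; a pose out of reach is approached as far as the arm can. aperture is the opening from 0.0 (shut) to 1.0 (fully open), set as the call begins (left out keeps the last). The fingers move at their own pace and stop on an object; squeeze is the grip in N (left out, the last holds). Time passes only in rows, so rows that do not move let the fingers close. The tool returns the time, the measured TCP pose, the force, the opening and the grip force at its end. only (a regular expression) keeps the lines of the reply that match it, lines (a string "A,B") keeps lines A to B, and quiet returns only ok. Shift and turn numbers lie between -1 and 1, and a call with a number outside is refused. Input that does not fit is refused with a message, and nothing moves.
- readout.sense(): the state, without advancing time (a new reading comes with each control period).
- cams.capture(name): name is "side" or "top"; returns (picture, depth): 420x560x3 uint8, red, green, blue; 420x560 float32, mm along the optical axis (not along the pixel's ray), 0 where there is no reading.
- cams.calibration(name): a dict with "fx", "fy", "cx", "cy" (pixels), "position" and "attitude" of the camera in the world. Camera axes: x right, y down, z forward; pixel columns grow to the right and rows downward; lengths in mm; the calibration is good to about 2 mm. A picture is of the moment at which its call begins. calibration takes no time and is no camera call.
- order.finish_job(): hands the job in; it is judged then, once.
Trained networks look in the newest picture that a camera, given by its name, has taken for a name from the list of things; names that differ only in an ending like _2 or _b are one class to them, and where a whole thing is asked for, a point or a joint stands for the part that bears it (a point fixed in the world has none). Each returns a list of dicts, best first, with "p" (0 to 1); they miss things now and then, are a little off and sometimes report something else, mostly with a low value. They report only what shows in the picture. A call takes as long as a camera call. They do not tell look-alikes from the thing itself.
- cams.trace(target, camera): "pixels" (420x560 bool, what is visible of it) and "bbox" ([left, top, right, bottom] in pixels, round what is visible of it).
- cams.spot_point(target, camera): "uv" ([column, row] in pixels: a listed point, or the origin of a listed thing).
The state is a dict: "time_s": time; "joints": joint angles; "dq": joint speeds; "tau": joint torques, N m; "eef_pos": TCP position; "ee_rot": TCP orientation; "force": force on the tool from outside, world axes, zero at the start; "wrist_torque": the same for the moment, N m; "grip_width": opening from 0.0 (shut) to 1.0 (fully open); "grip_force": force on a finger pad.
Only numpy, scipy, OpenCV 4.12 (cv2) and the standard library are available. Lean on these libraries where they do the work, as an engineer would, in place of code of your own. Each camera call takes 0.05 s, during which the arm holds its last target. There are 200 camera calls.

## Working session

There is one attempt and no reset: what is moved stays moved. The work goes in short steps, Python scripts to look and compute and a tool call to move; the robot and the scene stay as the last step left them, time stands still between calls to the robot, and variables do not carry over. Pictures are saved under pics/ and viewed, at most 10 in all, crops included, and the job is handed in when it is done.

```bash
ls; mkdir -p pics; cat > h.py <<'E'
import numpy as np, cv2
from rig import readout, cams, order, ctrl
from scipy.spatial.transform import Rotation as R
def rot(q): return R.from_quat([q[1],q[2],q[3],q[0]]).as_matrix()
def cal(n):
    c=cams.calibration(n); a=np.array(c["attitude"],float)
    M=rot(a) if a.size==4 else a.reshape(3,3)
    return c,M,np.array(c["position"],float)
def ray(n,uv):
    c,M,p=cal(n); return p, M@np.array([(uv[0]-c["cx"])/c["fx"],(uv[1]-c["cy"])/c["fy"],1.])
def pt(n,uv,d): p,r=ray(n,uv); return p+r*d
def atz(n,uv,z): p,r=ray(n,uv); return p+r*(z-p[2])/r[2]
def proj(n,X):
    c,M,p=cal(n); q=M.T@(np.array(X)-p); return np.array([c["fx"]*q[0]/q[2]+c["cx"],c["fy"]*q[1]/q[2]+c["cy"]])
def tri(a,ua,b,ub):
    p,r=ray(a,ua); q,s=ray(b,ub); t=np.linalg.lstsq(np.c_[r,-s],q-p,rcond=None)[0]
    x,y=p+r*t[0],q+s*t[1]; return (x+y)/2,np.linalg.norm(x-y)
def cloud(n,d,mask=None):
    c,M,p=cal(n); v,u=np.nonzero((d>0)&(mask if mask is not None else True)); z=d[v,u]
    return np.c_[(u-c["cx"])/c["fx"]*z,(v-c["cy"])/c["fy"]*z,z]@M.T+p,np.c_[u,v]
def save(n,im): cv2.imwrite("pics/"+n,im[:,:,::-1])
E
python3 - <<'E'
from h import *
np.set_printoptions(precision=1,suppress=True)
for n in("side","top"):
    im,d=cams.capture(n); save(n+"0.png",im); np.save(n+"0.npy",d); print(cams.calibration(n))
    for t in ("lamp","knob_grip","gauge","gauge_knob_top","spindle","strip"):
        for r in cams.spot_point(t,n)[:3]: print(n,t,np.round(r["uv"],1),round(r["p"],2))
print(readout.sense()); print(ctrl.tip_extent)
E
```

```text
pics
{'fx': 547.04910322566, 'fy': 547.04910322566, 'cx': 268.47337376482415, 'cy': 215.55544849631175, 'position': array([ -570. , -1071.3,  1005.3]), 'attitude': array([-0.5,  0.8, -0.3,  0.2])}
side lamp [330.3 256.3] 0.88
side gauge [245.  228.4] 0.58
side gauge [174.8 227. ] 0.36
side gauge [359.3 323.2] 0.28
side spindle [237.8 215.5] 0.41
side spindle [401.5 271.2] 0.34
side strip [235.6 226.3] 0.71
{'fx': 440.22866038136704, 'fy': 440.22866038136704, 'cx': 283.23464083000243, 'cy': 211.99796255013382, 'position': array([ 403.8,   17.7, 1320.4]), 'attitude': array([-0. ,  0.7, -0.7,  0. ])}
top lamp [339.8 167.7] 0.93
top knob_grip [330.4 191.8] 0.45
top knob_grip [309.1 123.3] 0.17
top gauge [217.7 182.8] 0.74
top gauge_knob_top [206.1 186.2] 0.7
top spindle [214.2 191.8] 0.41
top strip [222.3 192.9] 0.69
top strip [337.9 165.3] 0.61
top strip [175.9 312.3] 0.58
{'time_s': 0.7, 'joints': array([-1.5,  0.3,  1.5,  0. ,  1.3, -0.2]), 'dq': array([ 0.,  0., -0.,  0., -0., -0.]), 'tau': array([ -0. , -41.2, -26. ,  -0. ,   0. ,   0. ]), 'eef_pos': array([ 135.4, -507.3,  303.9]), 'ee_rot': array([ 0. ,  1. ,  0.1, -0. ]), 'force': array([ 0. ,  0.5, -0.3]), 'wrist_torque': array([ 0.,  0., -0.]), 'grip_force': 0.0, 'grip_width': 1.0005712101749566}
72.6
```

View pics/side0.png

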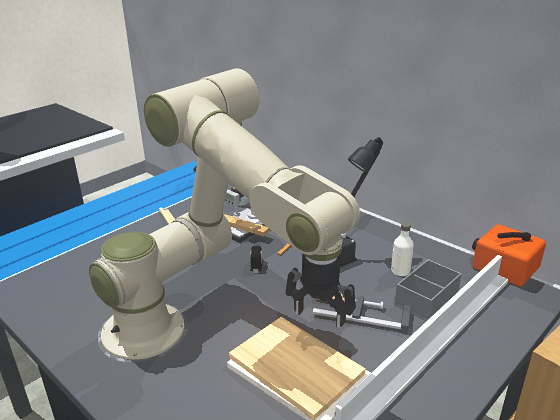

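View pics/top0.png

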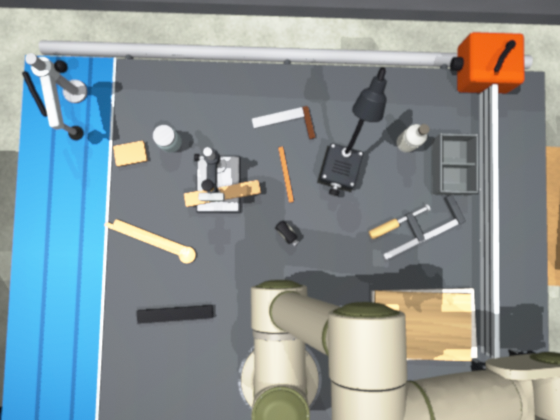

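The top view shows the lamp foot at (341,170) with its knob at (336,191), and the gauge at (218,184) with its push knob at (208,184). The beech strip is at (222,193). Look-alikes for the strip are the black bar at (176,313), the pale offcut at (130,153) and the push stick at (150,240). For the knob and gauge they are the tape measure at (287,231) and the stand on the blue mat at (55,95). In the side view the arm hides both the lamp and the gauge, so I'll measure from the top depth first and then move the arm clear.

```bash
python3 - <<'E'
from h import *
np.set_printoptions(precision=3,suppress=True)
s=readout.sense(); print(rot(s["ee_rot"]))
im,d=cams.capture("top")
a=cv2.resize(im[135:225,180:380],None,fx=4,fy=4,interpolation=cv2.INTER_CUBIC); save("crop1.png",a)
P,uv=cloud("top",d)
for name,c,w in(("lamp",(341,170),30),("gauge",(218,184),35)):
    m=(abs(uv-np.array(c))<w).all(1); Q=P[m]; 
    for lo,hi in((15,30),(30,62),(64,80),(195,240)):
        k=Q[(Q[:,2]>lo)&(Q[:,2]<hi)]
        if len(k)>8: print(name,lo,len(k),k.mean(0),k.min(0),k.max(0),cv2.minAreaRect(k[:,:2].astype(np.float32)))
E
```

```text
[[ 0.966  0.258  0.   ]
 [ 0.258 -0.966 -0.   ]
 [-0.     0.    -1.   ]]
lamp 15 23 [ 595.062 -137.023   21.579] [ 564.456 -190.782   15.233] [ 675.223 -106.964   29.489] ((604.839111328125, -132.8804931640625), (127.59017181396484, 60.44887161254883), 29.755760192871094)
lamp 30 161 [ 572.811 -143.798   50.938] [ 540.011 -198.086   30.087] [ 682.5   -105.55    61.756] ((606.187255859375, -134.58970642089844), (137.6276092529297, 66.93138885498047), 30.152645111083984)
lamp 64 1231 [ 623.781 -164.618   71.91 ] [ 544.262 -226.081   64.019] [ 689.384 -106.196   79.944] ((612.3755493164062, -162.30093383789062), (99.7022705078125, 142.04031372070312), 75.29627227783203)
gauge 15 1279 [567.328 185.882  23.094] [485.366  95.606  15.038] [656.433 267.454  29.995] ((571.238525390625, 182.87548828125), (168.28271484375, 172.77723693847656), 1.5261352062225342)
gauge 30 726 [548.772 180.226  41.147] [496.838  91.693  30.014] [645.015 290.034  57.676] ((539.6783447265625, 189.01016235351562), (140.46160888671875, 184.56192016601562), 46.62506103515625)
gauge 195 191 [565.373 193.544 224.499] [525.245 178.597 195.449] [629.488 208.994 232.812] ((577.3697509765625, 193.76780700683594), (30.391254425048828, 104.24777221679688), 89.95780181884766)
```

View pics/crop1.png

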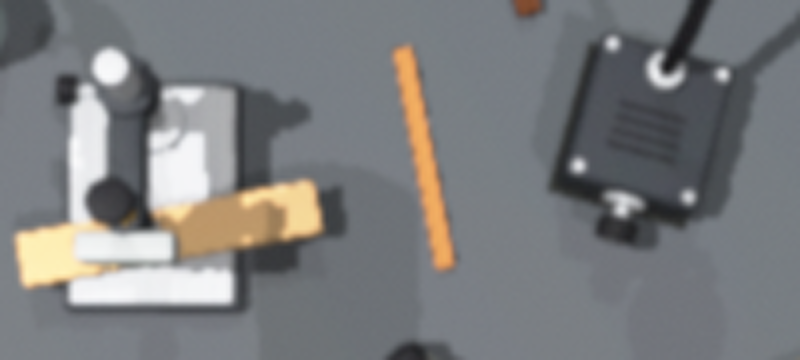

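The crop confirms the lamp knob head at about (335,191), the gauge's push knob at (207,185) and the beech strip under it. Next I swing the arm to the left so the side view clears, turning the tool to the lamp's yaw on the way.

The manual's scale: shifts go in shares of 60 cm and turns go in shares of pi/2 rad. Converting my numbers, 255 mm / 600 = 0.425, -198 mm / 600 = -0.33, 0.52 rad / 1.5708 = 0.331.

Call:
creep_tool(
  segments=[0.06, -0.0467, 0, 0, 0, 0.0637, 0.1217, -0.0933, 0, 0, 0, 0.1273, 0.1817, -0.1417, 0, 0, 0, 0.191, 0.2433, -0.1883, 0, 0, 0, 0.2546, 0.3033, -0.235, 0, 0, 0, 0.3183, 0.3633, -0.2833, 0, 0, 0, 0.331, 0.425, -0.33, 0, 0, 0, 0.331, 0.425, -0.33, 0, 0, 0, 0.331],
  aperture=1,
)

```text
time_s: 1.55
eef_pos: [332.8, -246.5, 304.2]
ee_rot: [-0.0, 0.992, -0.126, 0.0]
force: [0.0, 0.1, 0.0]
grip_width: 1.0
grip_force: 0.0
```

```bash
python3 -c "
from h import *
print(rot(readout.sense()['ee_rot']).round(3))"
```

```text
[[ 0.968 -0.25   0.001]
 [-0.25  -0.968  0.   ]
 [ 0.001 -0.001 -1.   ]]
```

To row units: -365 mm / 600 = -0.6083, -242 mm / 600 = -0.4033.

Call:
creep_tool(
  segments=[-0.02, -0.08, 0, 0, 0, 0, -0.0417, -0.1617, 0, 0, 0, 0, -0.0617, -0.2417, 0, 0, 0, 0, -0.0833, -0.3233, 0, 0, 0, 0, -0.1033, -0.4033, 0, 0, 0, 0, -0.15, -0.4717, 0, 0, 0, 0, -0.1967, -0.54, 0, 0, 0, 0, -0.2433, -0.6083, 0, 0, 0, 0],
)

```text
time_s: 2.35
eef_pos: [282.2, 141.2, 304.2]
ee_rot: [-0.0, 0.992, -0.13, 0.001]
force: [0.9, -0.2, -1.0]
grip_width: 0.999
grip_force: 0.0
```

Call:
creep_tool(
  segments=[-0.0333, -0.075, 0, 0, 0, 0, -0.0667, -0.15, 0, 0, 0, 0, -0.1, -0.225, 0, 0, 0, 0, -0.125, -0.3, 0, 0, 0, 0, -0.125, -0.3, 0, 0, 0, 0],
  aperture=0,
)

```text
time_s: 2.85
eef_pos: [256.0, 336.7, 303.4]
ee_rot: [-0.0, 0.992, -0.127, -0.0]
force: [0.1, -0.9, -0.0]
grip_width: 0.15
grip_force: 0.0
```

```bash
python3 - <<'E'
from h import *
np.set_printoptions(precision=1,suppress=True)
im,d=cams.capture("side"); save("side1.png",im)
imt,dt=cams.capture("top")
np.savez("s1.npz",im=im,d=d,imt=imt,dt=dt)
for t in ("lamp","knob_grip","gauge","gauge_knob_top","spindle","strip"):
    o={}
    for n in("side","top"):
        o[n]=cams.spot_point(t,n)[:2]
        for r in o[n]: print(n,t,r["uv"],round(r["p"],2))
    if o["side"] and o["top"]: print("  tri",*tri("side",o["side"][0]["uv"],"top",o["top"][0]["uv"]))
E
```

```text
side lamp [333.4, 260.5] 0.76
top lamp [338.8, 169.8] 0.73
  tri [ 626.1 -169.7   -8.1] 5.860881050510002
side knob_grip [317.1, 251.2] 0.63
top knob_grip [336.6, 191.2] 0.48
  tri [ 554.  -156.5   57.2] 9.456660552498423
side gauge [243.1, 226.3] 0.66
side gauge [333.7, 229.4] 0.23
top gauge [218.6, 182.7] 0.77
  tri [572.5 196.1   2.3] 2.3852776556549267
side gauge_knob_top [333.7, 230.3] 0.66
side gauge_knob_top [231.7, 169.9] 0.63
top gauge_knob_top [207.2, 186.5] 0.68
  tri [659.6  78.6  17.7] 356.9105060554633
side spindle [234.6, 218.5] 0.55
top spindle [213.5, 190.2] 0.57
  tri [544.  205.4  43.5] 4.779253298891708
side strip [236.6, 225.7] 0.58
top strip [176.6, 313.7] 0.62
top strip [220.8, 196.9] 0.6
  tri [309.8 147.4 182.1] 296.509359847502
```

View pics/side1.png

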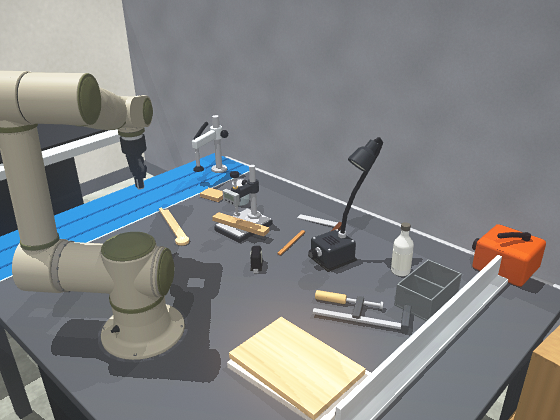

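The side view is now clear: the lamp knob is at (317,254), the gauge's push knob at (232,172) and the strip at (240,224). A second gauge-like stand sits on the blue mat at (215,135). Now I'll refine both targets from the point clouds.

```bash
python3 - <<'E'
from h import *
np.set_printoptions(precision=1,suppress=True)
z=np.load("s1.npz"); im,d,imt,dt=z["im"],z["d"],z["imt"],z["dt"]
print("gk",*tri("side",(231.7,169.9),"top",(207.2,186.5)))
Pt,ut=cloud("top",dt); Ps,us=cloud("side",d)
def box(P,c,w): return (abs(P-np.array(c))<np.array(w)).all(1)
k=Pt[box(Pt,(615,-165,72),(80,75,3.5))]; r=cv2.minAreaRect(k[:,:2].astype(np.float32)); print("lamp top",r,k[:,2].mean())
th=np.deg2rad(r[2]-90 if r[2]>45 else r[2]); X=np.array([np.cos(th),np.sin(th)]); c=np.array(r[0]); Y=np.array([-X[1],X[0]])
print("th",th,"knob model",c-79*X)
for n,P in(("top",Pt),("side",Ps)):
    l=np.c_[(P[:,:2]-c)@X,(P[:,:2]-c)@Y,P[:,2]]
    q=l[box(l,(-76,0,46),(18,22,22))]; print(n,len(q),q.min(0),q.max(0),np.median(q,0))
    f=l[box(l,(-55,0,40),(8,60,20))]; 
    t=l[box(l,(0,0,72),(75,75,3.5))]; print("  top edges",np.percentile(t,[1,99],axis=0))
    g=P[box(P,(545,194,228),(22,25,6))]; print("  gk",len(g),g.mean(0),g.min(0),g.max(0),cv2.minEnclosingCircle(g[:,:2].astype(np.float32)))
a=cv2.resize(im[145:285,200:360],None,fx=5,fy=4.2,interpolation=cv2.INTER_CUBIC)[:588]
for n,Xw in((0,(*(c-79*X),46)),):
    u=proj("side",Xw); print("proj side",u,"top",proj("top",Xw)); cv2.circle(a,(int((u[0]-200)*5),int((u[1]-145)*4.2)),4,(255,0,0),1)
save("crop2.png",a)
E
```

```text
gk [531.4 191.7 241.4] 2.828336470571448
lamp top ((626.733642578125, -166.07461547851562), (99.33867645263672, 110.20811462402344), 75.35491943359375) 71.96937487482289
th -0.2556048751036251 knob model [ 550.3 -146.1]
top 93 [-88.  -14.3  38. ] [-58.1  14.5  67.2] [-76.7   0.4  55.3]
  top edges [[-53.2 -47.8  68.6]
 [ 52.9  48.2  75.4]]
  gk 125 [539.5 193.6 227.4] [525.2 179.2 222. ] [555.6 209.3 232.2] ((540.0274047851562, 194.298583984375), 15.577320098876953)
side 87 [-91.4 -17.1  31.9] [-58.7  16.5  63.2] [-80.1  -5.   50. ]
  top edges [[-53.9 -51.5  68.7]
 [ 52.   48.   75.4]]
  gk 41 [538.2 190.  227.5] [523.9 175.9 222.2] [551.4 209.1 232.4] ((537.7362060546875, 192.2325897216797), 16.941736221313477)
proj side [312.3 253.7] top [333.7 191.7]
```

View pics/crop2.png

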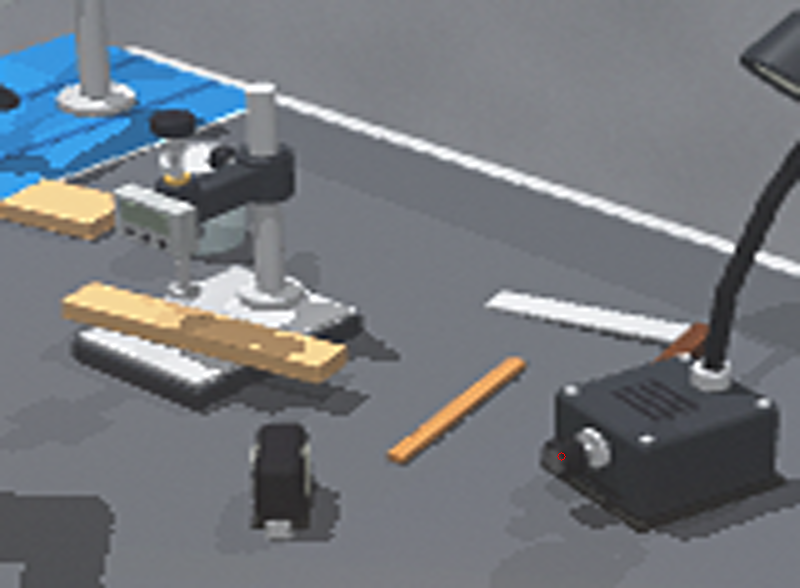

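To row units: 280 mm / 600 = 0.4667, 272 mm / 600 = 0.4533.

Call:
creep_tool(
  segments=[0.0583, 0.0567, 0, 0, 0, 0, 0.1167, 0.1133, 0, 0, 0, 0, 0.175, 0.17, 0, 0, 0, 0, 0.2333, 0.2267, 0, 0, 0, 0, 0.2917, 0.2833, 0, 0, 0, 0, 0.35, 0.34, 0, 0, 0, 0, 0.4083, 0.3967, 0, 0, 0, 0, 0.4667, 0.4533, 0, 0, 0, 0],
  aperture=1,
)

```text
time_s: 4.35
eef_pos: [458.4, -3.5, 304.0]
ee_rot: [-0.0, 0.992, -0.129, 0.0]
force: [0.3, 0.1, 0.4]
grip_width: 0.998
grip_force: 0.0
```

Call:
creep_tool(
  segments=[0.0567, 0.055, 0, 0, 0, 0, 0.1133, 0.11, 0.0167, 0, 0, 0, 0.1667, 0.1633, 0.0667, 0, 0, 0, 0.1967, 0.1933, 0.1417, 0, 0, 0, 0.2067, 0.2017, 0.2167, 0, 0, 0, 0.2067, 0.2017, 0.2417, 0, 0, 0, 0.2067, 0.2017, 0.2417, 0, 0, 0],
)

```text
time_s: 5.05
eef_pos: [545.6, -150.1, 156.1]
ee_rot: [-0.001, 0.992, -0.129, -0.003]
force: [-0.4, -0.6, 0.9]
grip_width: 1.002
grip_force: 0.0
```

```bash
python3 - <<'E'
from h import *
np.set_printoptions(precision=3,suppress=True)
s=readout.sense();M=rot(s["ee_rot"]); print(M); print("delta tool",M.T@(np.array([550.3,-146.1,98])-s["eef_pos"]), "yaw",np.arctan2(M[1,0],M[0,0]))
E
```

```text
[[ 0.966 -0.257 -0.005]
 [-0.257 -0.966  0.003]
 [-0.005 -0.001 -1.   ]]
delta tool [ 3.853 -4.958 58.116] yaw -0.25971623750837475
```

To row units: 58 mm / 600 = 0.0967, 55 mm / 600 = 0.0917.

Call:
creep_tool(
  segments=[0.005, -0.0083, 0.025, 0, 0, 0, 0.005, -0.0083, 0.0583, 0, 0, 0, 0.005, -0.0083, 0.0917, 0, 0, 0, 0.005, -0.0083, 0.0967, 0, 0, 0, 0.005, -0.0083, 0.0967, 0, 0, 0],
  aperture=1,
)

```text
time_s: 5.55
eef_pos: [551.1, -145.9, 101.5]
ee_rot: [0.0, 0.992, -0.129, 0.0]
force: [-0.3, -0.2, -0.7]
grip_width: 1.0
grip_force: 0.0
```

Call:
creep_tool(
  segments=[0, 0, 0, 0, 0, 0, 0, 0, 0, 0, 0, 0, 0, 0, 0, 0, 0, 0, 0, 0, 0, 0, 0, 0, 0, 0, 0, 0, 0, 0, 0, 0, 0, 0, 0, 0, 0, 0, 0, 0, 0, 0, 0, 0, 0, 0, 0, 0],
  aperture=0.1,
  squeeze=40,
)

```text
time_s: 6.35
eef_pos: [551.1, -145.0, 101.7]
ee_rot: [-0.001, 0.992, -0.13, 0.0]
force: [0.5, 8.5, 5.9]
grip_width: 0.333
grip_force: 39.1
```

Call:
creep_tool(
  segments=[-0.005, 0, 0, 0, 0, 0, -0.01, 0, 0, 0, 0, 0, -0.015, 0, 0, 0, 0, 0, -0.02, 0, 0, 0, 0, 0, -0.025, 0, 0, 0, 0, 0, -0.0283, 0, 0, 0, 0, 0, -0.0283, 0, 0, 0, 0, 0, -0.0283, 0, 0, 0, 0, 0],
)

```text
time_s: 7.15
eef_pos: [535.3, -140.9, 101.7]
ee_rot: [-0.001, 0.992, -0.13, 0.002]
force: [4.7, 7.0, 2.7]
grip_width: 0.337
grip_force: 39.7
```

Call:
creep_tool(
  segments=[0, 0, 0, 0, 0, 0, 0, 0, 0, 0, 0, 0, 0, 0, 0, 0, 0, 0, 0, 0, 0, 0, 0, 0, 0, 0, 0, 0, 0, 0, 0, 0, 0, 0, 0, 0],
  aperture=1,
)

```text
time_s: 7.75
eef_pos: [534.2, -141.8, 100.9]
ee_rot: [-0.0, 0.992, -0.129, -0.0]
force: [0.1, -0.7, -0.5]
grip_width: 0.996
grip_force: 0.0
```

Call:
creep_tool(
  segments=[0, 0, -0.0333, 0, 0, 0, 0, 0, -0.1, 0, 0, 0, 0, 0, -0.1833, 0, 0, 0, 0, 0, -0.2667, 0, 0, 0, -0.055, -0.055, -0.3, 0, 0, 0, -0.1083, -0.1083, -0.3333, 0, 0, 0, -0.1417, -0.1667, -0.3583, 0, 0, 0, -0.1417, -0.1667, -0.3583, 0, 0, 0],
)

```text
time_s: 8.55
eef_pos: [476.9, -20.1, 318.4]
ee_rot: [-0.0, 0.992, -0.127, 0.002]
force: [0.2, 0.1, -0.7]
grip_width: 0.999
grip_force: 0.0
```

```bash
python3 - <<'E'
from h import *
np.set_printoptions(precision=1,suppress=True)
c=np.array([626.7,-166.1]);th=-.2556;X=np.array([np.cos(th),np.sin(th)]);Y=np.array([-X[1],X[0]])
for n in("top","side"):
    im,d=cams.capture(n); P,u=cloud(n,d); l=np.c_[(P[:,:2]-c)@X,(P[:,:2]-c)@Y,P[:,2]]
    q=l[(abs(l-[-86,0,46])<[28,22,22]).all(1)]; print(n,len(q),q.min(0) if len(q) else 0,np.median(q,0) if len(q) else 0)
    if n=="top": save("t2.png",cv2.resize(im[130:230,180:400],None,fx=3.6,fy=3.6,interpolation=cv2.INTER_CUBIC))
s=readout.sense();M=rot(s["ee_rot"]); print(s["eef_pos"],s["force"],M.T@(np.array([539.2,193,310])-s["eef_pos"]))
E
```

```text
top 24 [-95.3 -13.3  30.9] [-59.2  -2.   51.9]
side 106 [-106.2  -18.9   24. ] [-94.1  -4.3  50.2]
[477.7 -23.  316.2] [ 0.5  0.4 -0.5] [   4.4 -224.5    6.1]
```

View pics/t2.png

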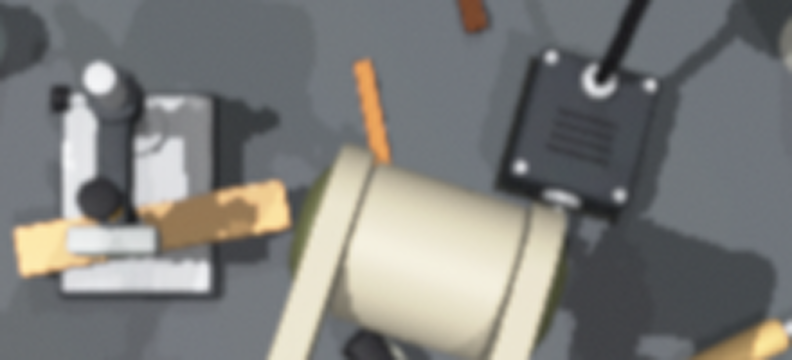

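The lamp knob's front has moved out about 15 mm in the side cloud, so it is latched out; in the top view the arm hides it. The gauge and strip are undisturbed, with the push knob at about crop (102,197). Next I go over the gauge with the fingers shut.

To row units: -224 mm / 600 = -0.3733, -215 mm / 600 = -0.3583.

Call:
creep_tool(
  segments=[0.0017, -0.0667, -0.01, 0, 0, 0, 0.0033, -0.1417, -0.01, 0, 0, 0, 0.005, -0.2167, -0.01, 0, 0, 0, 0.0067, -0.2917, -0.01, 0, 0, 0, 0.0067, -0.3583, -0.01, 0, 0, 0, 0.0067, -0.3733, -0.01, 0, 0, 0, 0.0067, -0.3733, -0.01, 0, 0, 0, 0.0067, -0.3733, -0.01, 0, 0, 0],
  aperture=0,
)

```text
time_s: 9.45
eef_pos: [539.3, 190.7, 321.3]
ee_rot: [0.0, 0.992, -0.13, -0.001]
force: [0.4, 0.5, 0.1]
grip_width: -0.001
grip_force: 0.0
```

Call:
creep_tool(
  segments=[0, 0, 0, 0, 0, 0, 0, 0, 0, 0, 0, 0],
)

```text
time_s: 9.65
eef_pos: [539.1, 191.0, 322.1]
ee_rot: [0.0, 0.992, -0.13, 0.0]
force: [-0.2, -0.7, 1.2]
grip_width: -0.002
grip_force: 0.0
```

```bash
python3 - <<'E'
from h import *
np.set_printoptions(precision=2,suppress=True)
s=readout.sense();M=rot(s["ee_rot"]); print(s["eef_pos"],s["force"],s["grip_width"],ctrl.tip_extent,M.T@(np.array([539.2,193,303])-s["eef_pos"]))
E
```

```text
[539.14 190.99 322.07] [-0.22 -0.67  1.17] -0.0023453248421201386 72.6 [-0.46 -1.96 19.07]
```

To row units: 32 mm / 600 = 0.0533, 29 mm / 600 = 0.0483.

Call:
creep_tool(
  segments=[0, -0.0033, 0.0133, 0, 0, 0, 0, -0.0033, 0.0267, 0, 0, 0, 0, -0.0033, 0.0333, 0, 0, 0, 0, -0.0033, 0.0383, 0, 0, 0, 0, -0.0033, 0.0433, 0, 0, 0, 0, -0.0033, 0.0483, 0, 0, 0, 0, -0.0033, 0.0533, 0, 0, 0, 0, -0.0033, 0.0533, 0, 0, 0],
)

```text
time_s: 10.45
eef_pos: [539.5, 194.1, 289.6]
ee_rot: [0.0, 0.992, -0.129, -0.0]
force: [-2.4, -1.3, 4.2]
grip_width: -0.001
grip_force: 1.6
```

Call:
creep_tool(
  segments=[0, 0, 0.0033, 0, 0, 0, 0, 0, 0.0067, 0, 0, 0, 0, 0, 0.01, 0, 0, 0, 0, 0, 0.0133, 0, 0, 0, 0, 0, 0.0133, 0, 0, 0],
)

```text
time_s: 10.95
eef_pos: [539.6, 194.1, 281.6]
ee_rot: [-0.0, 0.992, -0.129, -0.0]
force: [-2.0, 0.0, 2.6]
grip_width: -0.001
grip_force: 1.9
```

To row units: 6.5 mm / 600 = 0.0108, 6 mm / 600 = 0.01.

Call:
creep_tool(
  segments=[0, 0, 0.0017, 0, 0, 0, 0, 0, 0.0033, 0, 0, 0, 0, 0, 0.005, 0, 0, 0, 0, 0, 0.0067, 0, 0, 0, 0, 0, 0.0083, 0, 0, 0, 0, 0, 0.01, 0, 0, 0, 0, 0, 0.0108, 0, 0, 0, 0, 0, 0.0108, 0, 0, 0],
)

```text
time_s: 11.75
eef_pos: [539.6, 194.1, 275.9]
ee_rot: [-0.0, 0.992, -0.129, 0.0]
force: [-3.4, -0.9, 8.5]
grip_width: -0.002
grip_force: 4.0
```

```bash
python3 - <<'E'
from h import *
np.set_printoptions(precision=2,suppress=True)
F=[]
for i in range(3):
    im,d=cams.capture("side"); F.append(readout.sense()["force"])
print(np.array(F)); print(cams.spot_point("spindle","side"))
save("s3.png",cv2.resize(im[150:250,190:290],(600,600),interpolation=cv2.INTER_CUBIC))
E
```

```text
[[-3.56 -1.61  8.57]
 [-3.31 -0.69  7.71]
 [-3.14 -1.1   7.42]]
[{'uv': [236.9, 219.5], 'p': 0.67}, {'uv': [311.5, 251.4], 'p': 0.65}]
```

View pics/s3.png

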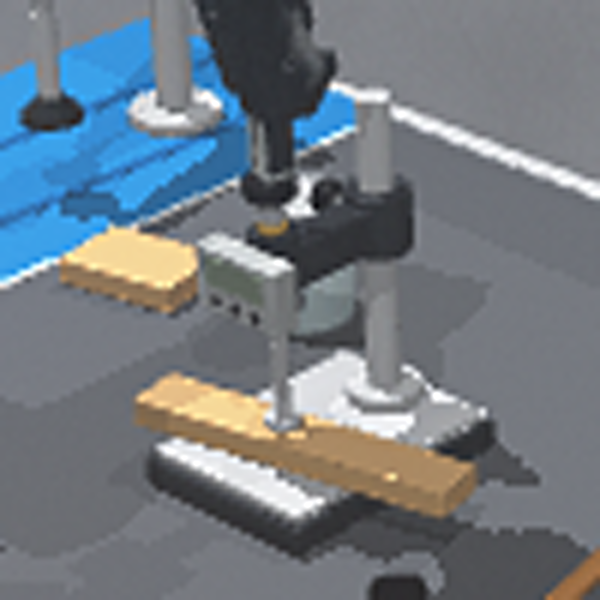

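The foot disc, at crop (285,422), bears on the strip with about 8 N on the knob. I'll hold it, then let it rise gently.

To row units: 0.7 mm / 600 = 0.0012.

Call:
creep_tool(
  segments=[0, 0, 0.0012, 0, 0, 0, 0, 0, 0.0012, 0, 0, 0, 0, 0, 0.0012, 0, 0, 0, 0, 0, 0.0012, 0, 0, 0, 0, 0, 0.0012, 0, 0, 0, 0, 0, 0.0012, 0, 0, 0, 0, 0, 0.0012, 0, 0, 0, 0, 0, 0.0012, 0, 0, 0],
)

```text
time_s: 12.75
eef_pos: [539.6, 194.1, 275.3]
ee_rot: [-0.0, 0.992, -0.129, 0.0]
force: [-3.4, -0.6, 8.0]
grip_width: 0.001
grip_force: 4.1
```

Call:
creep_tool(
  segments=[0, 0, 0, 0, 0, 0, 0, 0, 0, 0, 0, 0, 0, 0, 0, 0, 0, 0, 0, 0, 0, 0, 0, 0, 0, 0, 0, 0, 0, 0, 0, 0, 0, 0, 0, 0, 0, 0, 0, 0, 0, 0],
)

```text
time_s: 13.45
eef_pos: [539.6, 194.1, 275.3]
ee_rot: [-0.0, 0.992, -0.129, 0.0]
force: [-4.0, -0.6, 9.3]
grip_width: 0.0
grip_force: 4.1
```

Call:
creep_tool(
  segments=[0, 0, -0.0067, 0, 0, 0, 0, 0, -0.0133, 0, 0, 0, 0, 0, -0.02, 0, 0, 0, 0, 0, -0.0267, 0, 0, 0, 0, 0, -0.0333, 0, 0, 0, 0, 0, -0.04, 0, 0, 0, 0, 0, -0.0483, 0, 0, 0, 0, 0, -0.06, 0, 0, 0],
)

```text
time_s: 14.25
eef_pos: [539.4, 194.1, 310.6]
ee_rot: [0.0, 0.992, -0.129, -0.001]
force: [-0.1, -0.6, 0.2]
grip_width: 0.004
grip_force: 0.0
```

Call:
creep_tool(
  segments=[0, 0, -0.025, 0, 0, 0, -0.0083, 0.0667, -0.0417, 0, 0, 0, -0.0333, 0.1417, -0.0417, 0, 0, 0, -0.0583, 0.2167, -0.0417, 0, 0, 0, -0.0833, 0.2917, -0.0417, 0, 0, 0, -0.1, 0.3667, -0.0417, 0, 0, 0, -0.1, 0.3667, -0.0417, 0, 0, 0],
)

```text
time_s: 14.95
eef_pos: [423.6, -6.4, 336.2]
ee_rot: [0.0, 0.991, -0.132, 0.0]
force: [0.3, -0.2, 0.3]
grip_width: 0.0
grip_force: 0.0
```

```bash
python3 - <<'E'
from h import *
np.set_printoptions(precision=2,suppress=True)
P,u=cloud("top",cams.capture("top")[1]); g=P[(abs(P-[539,193,220])<[17,17,16]).all(1)]; print(len(g),g.mean(0),np.median(g[:,2]))
Ps,us=cloud("side",cams.capture("side")[1]); g=Ps[(abs(Ps-[539,193,226])<[17,17,8]).all(1)]; print(len(g),np.max(g[:,2]))
c=np.array([626.7,-166.1]);th=-.2556;X=np.array([np.cos(th),np.sin(th)]);Y=np.array([-X[1],X[0]])
l=np.c_[(Ps[:,:2]-c)@X,(Ps[:,:2]-c)@Y,Ps[:,2]]; q=l[(abs(l-[-86,0,46])<[28,22,18]).all(1)]; print(len(q),q.min(0),np.median(q,0))
s=readout.sense();M=rot(s["ee_rot"]); print(s["eef_pos"],s["force"]); 
for h in(150,103): print(M.T@(np.array([*(c-150*X),h])-s["eef_pos"]))
E
```

```text
129 [539.25 193.33 227.58] 227.8334813484421
50 230.90653290434125
107 [-105.77  -17.54   32.74] [-92.29  -5.06  50.71]
[425.09  -3.69 336.14] [0.19 0.35 0.49]
[ 86.6  105.71 186.17]
[ 86.57 105.73 233.17]
```

To row units: 233 mm / 600 = 0.3883, 105 mm / 600 = 0.175.

Call:
creep_tool(
  segments=[0.05, 0.06, 0.0333, 0, 0, 0, 0.1, 0.12, 0.0833, 0, 0, 0, 0.1433, 0.175, 0.1583, 0, 0, 0, 0.1433, 0.175, 0.2333, 0, 0, 0, 0.1433, 0.175, 0.3083, 0, 0, 0, 0.1433, 0.175, 0.3667, 0, 0, 0, 0.1433, 0.175, 0.3883, 0, 0, 0, 0.1433, 0.175, 0.3883, 0, 0, 0],
)

```text
time_s: 15.85
eef_pos: [481.6, -125.7, 101.8]
ee_rot: [-0.001, 0.992, -0.129, -0.001]
force: [0.5, -0.2, 1.0]
grip_width: -0.0
grip_force: 0.0
```

Call:
creep_tool(
  segments=[0, 0, 0, 0, 0, 0, 0, 0, 0, 0, 0, 0],
)

```text
time_s: 16.05
eef_pos: [482.4, -126.8, 104.6]
ee_rot: [0.001, 0.992, -0.129, 0.002]
force: [-0.6, -0.9, 0.1]
grip_width: -0.002
grip_force: 0.0
```

```bash
python3 - <<'E'
from h import *
np.set_printoptions(precision=2,suppress=True)
c=np.array([626.7,-166.1]);th=-.2556;X=np.array([np.cos(th),np.sin(th)])
s=readout.sense();M=rot(s["ee_rot"]); print(s["force"],M.T@(np.array([*(c-105*X),103])-s["eef_pos"]))
E
```

```text
[-0.57 -0.86  0.12] [44.53  1.37  1.79]
```

To row units: 45 mm / 600 = 0.075, 42 mm / 600 = 0.07.

Call:
creep_tool(
  segments=[0.0167, 0.0017, 0.0017, 0, 0, 0, 0.0333, 0.0017, 0.0017, 0, 0, 0, 0.045, 0.0017, 0.0017, 0, 0, 0, 0.0517, 0.0017, 0.0017, 0, 0, 0, 0.0583, 0.0017, 0.0017, 0, 0, 0, 0.065, 0.0017, 0.0017, 0, 0, 0, 0.07, 0.0017, 0.0017, 0, 0, 0, 0.075, 0.0017, 0.0017, 0, 0, 0],
)

```text
time_s: 16.85
eef_pos: [524.9, -139.3, 101.7]
ee_rot: [0.0, 0.992, -0.129, 0.0]
force: [-0.1, 0.2, 0.4]
grip_width: 0.004
grip_force: 0.0
```

Call:
creep_tool(
  segments=[0.0017, 0, 0, 0, 0, 0, 0.0033, 0, 0, 0, 0, 0, 0.005, 0, 0, 0, 0, 0, 0.0067, 0, 0, 0, 0, 0, 0.0067, 0, 0, 0, 0, 0],
)

```text
time_s: 17.35
eef_pos: [528.6, -140.2, 101.7]
ee_rot: [0.0, 0.992, -0.129, 0.0]
force: [0.5, 0.2, -0.2]
grip_width: 0.002
grip_force: 0.0
```

To row units: 2 mm / 600 = 0.0033, 1 mm / 600 = 0.0017.

Call:
creep_tool(
  segments=[0.0017, 0, 0, 0, 0, 0, 0.0033, 0, 0, 0, 0, 0, 0.0033, 0, 0, 0, 0, 0],
)

```text
time_s: 17.65
eef_pos: [529.8, -140.6, 101.6]
ee_rot: [-0.0, 0.992, -0.129, -0.001]
force: [-4.8, 0.8, 3.9]
grip_width: 0.002
grip_force: 2.6
```

Call:
creep_tool(
  segments=[0.0017, 0, 0, 0, 0, 0, 0.0033, 0, 0, 0, 0, 0, 0.0033, 0, 0, 0, 0, 0],
)

```text
time_s: 17.95
eef_pos: [530.3, -140.6, 101.5]
ee_rot: [-0.001, 0.992, -0.129, -0.004]
force: [-16.5, 0.7, 11.5]
grip_width: 0.002
grip_force: 8.3
```

The knob is at its hard stop, so I back off and check.

To row units: -200 mm / 600 = -0.3333, -185 mm / 600 = -0.3083.

Call:
creep_tool(
  segments=[-0.0133, 0, 0, 0, 0, 0, -0.0417, 0, 0, 0, 0, 0, -0.0917, 0, 0, 0, 0, 0, -0.1, 0, -0.075, 0, 0, 0, -0.1, 0, -0.15, 0, 0, 0, -0.1, 0, -0.2333, 0, 0, 0, -0.1, 0, -0.3083, 0, 0, 0, -0.1, 0, -0.3333, 0, 0, 0],
)

```text
time_s: 18.75
eef_pos: [475.0, -126.1, 306.4]
ee_rot: [0.001, 0.992, -0.129, 0.004]
force: [-0.5, 0.1, -0.0]
grip_width: 0.001
grip_force: 0.0
```

Call:
creep_tool(
  segments=[-0.0333, -0.0667, 0, 0, 0, 0, -0.0667, -0.1333, 0, 0, 0, 0, -0.1, -0.2, 0, 0, 0, 0, -0.1333, -0.2667, 0, 0, 0, 0, -0.1667, -0.3333, 0, 0, 0, 0, -0.2, -0.4, 0, 0, 0, 0, -0.2, -0.4, 0, 0, 0, 0],
)

```text
time_s: 19.45
eef_pos: [418.5, 140.7, 301.9]
ee_rot: [-0.001, 0.992, -0.126, 0.0]
force: [0.4, -0.2, -0.2]
grip_width: -0.001
grip_force: 0.0
```

```bash
python3 - <<'E'
from h import *
np.set_printoptions(precision=2,suppress=True)
im,d=cams.capture("side");Ps,us=cloud("side",d)
c=np.array([626.7,-166.1]);th=-.2556;X=np.array([np.cos(th),np.sin(th)]);Y=np.array([-X[1],X[0]])
l=np.c_[(Ps[:,:2]-c)@X,(Ps[:,:2]-c)@Y,Ps[:,2]]; q=l[(abs(l-[-86,0,46])<[28,22,18]).all(1)]; print(len(q),q.min(0),np.median(q,0))
it,_=cams.capture("top"); save("end.png",it); z=np.load("s1.npz")["imt"]
df=(np.abs(it.astype(int)-z).sum(2)>60).astype(np.uint8)
b=cv2.connectedComponentsWithStats(df)[2]; print([tuple(x) for x in b if x[4]>12])
E
```

```text
86 [-90.79 -18.15  30.59] [-81.24  -6.01  51.71]
[(np.int32(0), np.int32(0), np.int32(560), np.int32(420), np.int32(200498)), (np.int32(60), np.int32(193), np.int32(256), np.int32(227), np.int32(24755)), (np.int32(225), np.int32(192), np.int32(4), np.int32(6), np.int32(18)), (np.int32(285), np.int32(211), np.int32(88), np.int32(152), np.int32(6055)), (np.int32(266), np.int32(220), np.int32(26), np.int32(21), np.int32(247)), (np.int32(288), np.int32(225), np.int32(5), np.int32(6), np.int32(19)), (np.int32(137), np.int32(310), np.int32(17), np.int32(13), np.int32(133)), (np.int32(238), np.int32(341), np.int32(45), np.int32(55), np.int32(1187)), (np.int32(294), np.int32(362), np.int32(22), np.int32(37), np.int32(289)), (np.int32(321), np.int32(366), np.int32(55), np.int32(54), np.int32(1006)), (np.int32(290), np.int32(368), np.int32(15), np.int32(22), np.int32(54)), (np.int32(288), np.int32(376), np.int32(15), np.int32(18), np.int32(64)), (np.int32(223), np.int32(394), np.int32(33), np.int32(26), np.int32(370)), (np.int32(257), np.int32(403), np.int32(64), np.int32(17), np.int32(484))]
```

View pics/end.png

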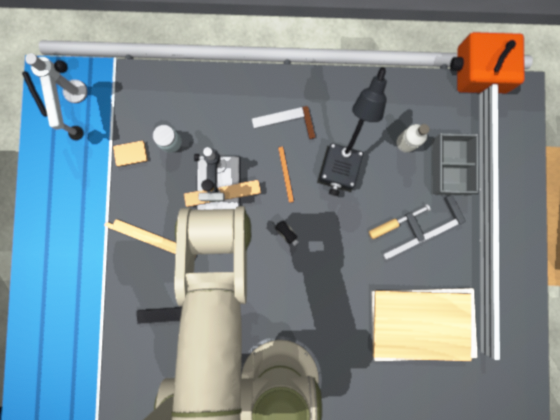

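The lamp knob is home again at (336,191), the strip at (222,193) hasn't shifted, and the other things are where they were. Handing in.

Call:
creep_tool(
  segments=[0, 0, 0, 0, 0, 0, 0, 0, 0, 0, 0, 0],
)

```text
time_s: 19.75
eef_pos: [420.2, 135.9, 301.6]
ee_rot: [0.0, 0.991, -0.13, 0.0]
force: [0.8, -0.6, 1.0]
grip_width: 0.002
grip_force: 0.0
```

```bash
python3 -c "
from rig import order
print(order.finish_job())"
```

```text
the job is handed in; nothing more can be done
None
```

The job is handed in at about 20 s: I pulled the lamp knob out until it stayed, pressed the gauge foot onto the beech strip at about 8 N for over a second and let it spring back up, then pushed the knob fully home; the last top view shows no shift in the strip or the other things I could see (the arm partly hid the push stick and black bar).

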